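Step the attenuator wheel on by four clicks

TASK

Cut the laser light that reaches the power sensor: with a fingertip against the scalloped rim of the upright filter wheel, roll the top of the wheel away from the robot by exactly four clicks from where it stands, and leave it resting in that fourth click-stop. Push it only, and lightly; do not pinch or grasp the wheel or pick anything up, and leave the other things on the table where they are.

Things in the scene. Friction and masses are not known exactly. Their poses are not given: they have to be found in the camera images.
- hub (a point): centre of the filter wheel, on its level axle, mid-thickness, 105 mm above the table; does not turn with the wheel: y along the axle, z up, x level in the plane of the wheel, pointing away from the robot. Stand bolted down; its place and yaw vary. Wheel: upright bare-metal disc, 10 mm thick along y, with ten 25 mm filters. Nothing within 80 mm of it stands higher than the hub, save its own bracket
- rim_top (a point): highest point of the circle of scallop floors: 78 mm straight above the hub, mid-thickness; fixed. The rim has ten scallops with floors at radius 78 mm, parted by ten finger lobes that stand out to radius 92 mm, 36 degrees apart, 14 mm wide along the rim, flat parallel sides. At each click-stop a scallop is at the top and the two nearest lobes are 18 degrees before and after it
- stand: black stand of the wheel, origin under the hub at table height: 110 x 85 x 12 mm foot, and the bracket that carries the axle, an upright plate 40 mm wide (x), from y = +16 to +28 mm of the wheel's mid-thickness, with a detent roller, ending 62 mm above the axle: the top of the rim is free from above. Laser head (-y side, 150 mm tall, 250 mm away or more) and power sensor on a post (+y, 200 mm)
- wheel (a joint): turn of the wheel about the hub's y axis, rad; grows as its top rolls away from the robot. Endless, with ten click-stops at whole multiples of 0.628 (36 degrees); starts at rest in the stop at 0, 0.628, 1.257 or 1.885. A sprung roller resists with up to about 5 N at the rim until half-way between stops, then pulls on into the next; let go, it snaps to the nearer stop (within 3 degrees of half-way it may balance)
- lobe (a point): middle of the outer end of one rim lobe, 92 mm from the hub; turns with the wheel. At joint value 0 it is 18 degrees beyond the top, on the far side; four clicks carry it 144 degrees on round the hub
- lens: a mounted lens: black ring, 36 mm across, on a post with a round 62 mm base, 104 mm tall; loose, not part of the job, to be left where it is. Origin at the centre of its underside
- mirror: a mirror mount: two black 50 mm square plates on a post with a round 62 mm base, 112 mm tall; loose, not part of the job, to be left where it is. Origin at the centre of its underside
- iris: an iris: black disc 42 mm across with a short lever on top, on a post with a round 62 mm base, 131 mm tall; loose, not part of the job, to be left where it is. Origin at the centre of its underside
- holder: an empty post holder: black tube 25 mm across on a 50 x 75 mm foot, 85 mm tall; loose, not part of the job, to be left where it is. Origin at the centre of its underside
- driver: a hex driver lying on the table, 185 mm long, handle 19 mm thick; loose, not part of the job, to be left where it is. Origin at the centre of its underside
- tray: a low clear parts tray with three bays, 75 x 110 x 22 mm; loose, not part of the job, to be left where it is. Origin at the centre of its underside
- optic_case: a round white optic case, 56 mm across, 28 mm tall; loose, not part of the job, to be left where it is. Origin at the centre of its underside
Things that resemble listed ones, but are neither listed nor needed, are in the scene too. Leave any green look-alike of the stand alone.

How it is judged (in metres and radians):
On the way:
1. a finger pushes on the filter wheel (contact force between the fingers and wheel above 0.3 N), for 0.02 s.
At the end, for the whole second after the job is handed in: the wheel is at rest in the fourth click-stop from where it started, its top having rolled away from the robot (144 degrees on, within about 7 degrees) (distance of lobe from where it was at the start of the episode between 0.1711 and 0.1782 m and value of joint wheel between 2.199 and 4.712 rad and velocity of joint wheel between -0.05 and 0.05 rad/s); the robot touches nothing.
It fails at once if the wheel is pressed or squeezed with more than 30 N (contact force between the fingers and wheel above 30 N).
It fails at once if a loose thing on the table is lifted, knocked over or shifted by more than 15 mm (distance of any of lens, mirror, iris, holder, driver, tray, optic_case from where it was at the start of the episode above 0.015 m or angle between any of lens, mirror, iris, holder, driver, tray, optic_case's own z axis and vertical above 0.3 rad).
It fails at once if the fingers reach down on either side of the wheel so as to pinch it (the grasp point comes within the circle of the scallops) (distance between the grasp point and hub below 0.078 m).
It also fails if it takes over 48 s, if anything falls off the work surface, if the arm or the gripper's body presses on something with over 40 N, if the wrist force passes 120 N, or if a joint passes its speed limit or range.

ROBOT

A 6-joint arm with a two-finger parallel gripper is mounted at the origin on the work surface. World frame = base frame: x ahead of the robot, y to its left, z up, the work surface at z = 0. Lengths are in mm, angles in rad, forces in N, time in s.
With the tool pointing down it reaches from about 275 to 750 mm from the base axis. Payload 10.2 kg.
Tool frame: the origin (TCP) lies at the very end of the fingers, on their centre line; the grasp point (between the pads) lies 19 mm behind it; z points along the fingers, y is the direction in which the jaws open and shut (so a half turn about z gives the same grasp; the last joint's range is limited). The gripper opens to 85 mm and grips with 20 to 120 N. Pads are 22 mm wide; open, the fingers measure 114 mm over their backs; the gripper's body (76 mm by 85 mm) begins 54 mm behind the grasp point. The pads swing forward as they close: fully open they stand 13 mm farther back than shut.
Start: joints at [1.113, 0.313, 1.498, -0, 1.331, -0.223], TCP at [122.153, 510.597, 231.294] pointing down, gripper open.
Joint ranges: [-2.94, 2.94], [-0.97, 2.17], [0.19, 2.56], [-1.23, 4.37], [0.02, 3.11], [-2.88, 2.88]. Speed limits (rad/s): [2.39, 2.39, 3.01, 3.14, 3.14, 3.14].

INTERFACE

Orientations are given as a rotation vector (axis times angle).
In Python, from rig import env, snapshot gives the robot as it stands.
- The arm moves only by the shell command python3 -m crank 'ROWS' [FORCE]. ROWS is a JSON object of lists of equal length, an entry for each row: "grip": the gripper's target within -1 to 1 (fully open at 1, half-way at 0, shut at -1); "dp": the shift along the tool's x, y, z in cm, a list of three; "delta_rot": the turn, a rotation vector about the tool's x, y, z in rad, a list of three. In form: {"grip": [grip, ...], "dp": [[dx, dy, dz], ...], "delta_rot": [[wx, wy, wz], ...]}. A call has 1 to 12 rows; each row shifts and turns the pose as measured when the row begins, along the tool's axes as they then stand; what a row does not reach is not made up. A row lasts 1/10 s, in which the tool goes at most 50 mm and 8.59 degrees, less where a joint would pass 70% of its speed; a pose out of reach is approached as far as the arm can. A call with a gripper value outside its range is refused whole. The fingers move at their own pace and stop on an object; FORCE is the grip in N (left out, the last holds). Time passes only in rows, so rows that do not move let the fingers close. It gives the time, the measured TCP pose, the force and the opening at its end, in the units of the state.
- env.read_state(): the state, without advancing time (a new reading comes with each control period).
- snapshot(name): name is "scene" or "top"; returns a dict with "pixels" (400x640x3 uint8, red, green, blue), "depth" (400x640 float32, mm along the optical axis (not along the pixel's ray), 0 where there is no reading), "intrinsics" (3x3 intrinsics, pixels), "dist_coeffs" ([k1, k2, p1, p2, k3] as OpenCV has them; the pictures are not rectified), "view" (4x4, takes a point from world to camera coordinates). Camera axes: x right, y up, looking along -z (the intrinsics and any distortion apply to the point x, -y, -z); pixel columns grow to the right and rows downward; lengths in mm; the calibration is good to about 2 mm. A picture is of the moment at which its call begins.
- env.hand_in(): hands the job in, once; it reports no verdict.
The state is a dict: "time_s": time; "qpos": joint angles; "qvel": joint speeds; "joint_torque": joint torques, N m; "ee_pos": TCP position; "tcp_rot": TCP orientation; "contact_force": force on the tool from outside, world axes, zero at the start; "ft_torque": the same for the moment, N m; "gripper_width": opening from 0.0 (shut) to 1.0 (fully open).
Only numpy, scipy, OpenCV 4.12 (cv2) and the standard library are available. Lean on these libraries where they do the work, as an engineer would, in place of code of your own. Each camera call takes 0.05 s, during which the arm holds its last target.

## Working session

There is one attempt and no reset: what is moved stays moved. The work goes in short steps, Python scripts to look and compute and a shell command to move; the robot and the scene stay as the last step left them, time stands still between calls to the robot, and variables do not carry over. Pictures are saved under pics/ and viewed, and the job is handed in when it is done.

```bash
ls; mkdir -p pics
python3 - <<'E'
from rig import env, snapshot
import cv2, pickle
print(env.read_state())
for n in ("scene","top"):
    s=snapshot(n); pickle.dump(s,open(f"{n}0.pkl","wb"))
    cv2.imwrite(f"pics/{n}0.png",s["pixels"][:,:,::-1]); print(n,s["intrinsics"],s["dist_coeffs"],s["view"])
E
```

```text
pics
{'time_s': 0.0, 'qpos': array([ 1.11262353e+00,  3.13472476e-01,  1.49845921e+00,  1.20904279e-06,
        1.33098917e+00, -2.23382118e-01]), 'qvel': array([-0.00011247,  0.00034215,  0.00146747, -0.00048734, -0.00072296,
        0.00307904]), 'joint_torque': array([ 1.05928015e-03, -4.12264431e+01, -2.59746766e+01, -4.32758247e-05,
        4.14809081e-03, -9.70324834e-06]), 'ee_pos': array([122.01928451, 510.35411933, 230.71524389]), 'tcp_rot': array([-3.67910047e-01, -3.11952670e+00,  1.96546448e-03]), 'contact_force': array([-0.82955555,  0.38962614,  0.65678465]), 'ft_torque': array([-0.02340855,  0.00634979,  0.01541702]), 'gripper_width': 1.0023584756376125}
scene [[431.04964488   0.         318.87529868]
 [  0.         431.04964488 200.80484337]
 [  0.           0.           1.        ]] [0.02814413 0.         0.         0.         0.        ] [[-5.03402195e-01  8.63937183e-01  1.40987186e-02  2.19210717e+02]
 [-7.26609810e-01 -4.32100800e-01  5.34160165e-01  3.01954647e+02]
 [ 4.67572896e-01  2.58653133e-01  8.45265724e-01 -1.43278696e+03]
 [ 0.00000000e+00  0.00000000e+00  0.00000000e+00  1.00000000e+00]]
top [[386.4486727    0.         316.65880993]
 [  0.         386.4486727  200.30547841]
 [  0.           0.           1.        ]] [0.00372621 0.         0.         0.         0.        ] [[-6.61279761e-03 -9.99959929e-01 -6.03411363e-03  4.16050422e+01]
 [ 9.85369680e-01 -7.54374232e-03  1.70263578e-01 -5.20087227e+02]
 [-1.70302275e-01 -4.81991404e-03  9.85380081e-01 -9.94636768e+02]
 [ 0.00000000e+00  0.00000000e+00  0.00000000e+00  1.00000000e+00]]
```

View pics/scene0.png

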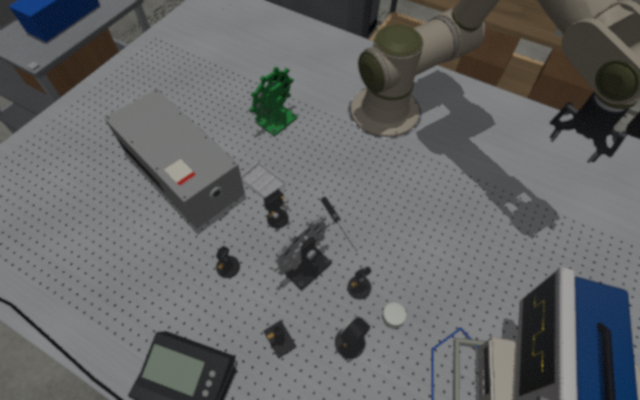

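View pics/top0.png

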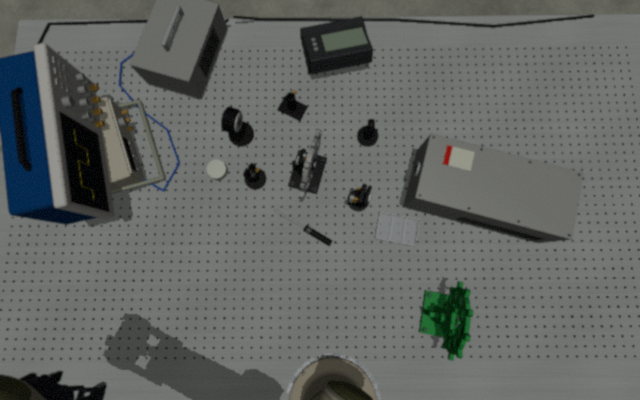

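The metallic wheel on a black stand is at top (312,165) and scene (303,247). The green wheel at top (455,318) and scene (272,100) is the look-alike, so I'll leave it alone. Next I'll confirm with crops and measure from depth.

```bash
cat > h.py <<'E'
import numpy as np, cv2, pickle
def cloud(s):
    d=s["depth"].astype(float); h,w=d.shape
    u,v=np.meshgrid(np.arange(w),np.arange(h))
    p=cv2.undistortPoints(np.stack([u,v],-1).reshape(-1,1,2).astype(float),s["intrinsics"],s["dist_coeffs"]).reshape(h,w,2)
    c=np.stack([p[...,0]*d,-p[...,1]*d,-d],-1)
    V=s["view"]; W=(c-V[:3,3])@V[:3,:3]
    W[d==0]=np.nan
    return W
def proj(s,P):
    V=s["view"]; c=np.atleast_2d(P)@V[:3,:3].T+V[:3,3]
    q=np.stack([c[:,0],-c[:,1],-c[:,2]],-1)
    return cv2.projectPoints(q,np.zeros(3),np.zeros(3),s["intrinsics"],s["dist_coeffs"])[0].reshape(-1,2)
E
python3 - <<'E'
from h import *
a=pickle.load(open("scene0.pkl","rb"));b=pickle.load(open("top0.pkl","rb"))
c1=cv2.resize(a["pixels"][200:300,250:350],(400,400),interpolation=cv2.INTER_CUBIC)
c2=cv2.resize(b["pixels"][115:215,262:362],(400,400),interpolation=cv2.INTER_CUBIC)
cv2.imwrite("pics/crop0.png",np.clip(np.hstack([c1,c2])[:,:,::-1]*1.6,0,255).astype(np.uint8))
for s,(r0,r1,q0,q1) in ((a,(200,300,250,350)),(b,(120,215,270,345))):
    W=cloud(s)[r0:r1,q0:q1].reshape(-1,3); 
    print("table z",np.nanpercentile(W[:,2],[5,20,50]))
    T=W[W[:,2]>125]; print(len(T),np.nanmin(T,0),np.nanmax(T,0),T.mean(0))
    m=T[:,:2].mean(0); _,S,Vt=np.linalg.svd(T[:,:2]-m); print(S/np.sqrt(len(T)),Vt[0])
E
```

```text
table z [-3.70413523 -1.82592025  0.56150881]
910 [537.35848048  24.80749672 125.04876183] [684.0043538   81.62023263 194.20646944] [616.44675708  55.25403293 156.02885486]
[36.59538819  8.97474723] [ 0.9596847  -0.28107877]
table z [-3.11179693 -1.44823289  0.57114674]
500 [531.1791546   27.92532203 125.25485046] [681.37550046  83.89189902 196.09289635] [602.22629432  58.34875761 162.41983498]
[37.18294685  9.54351061] [-0.96314933  0.26896721]
```

View pics/crop0.png

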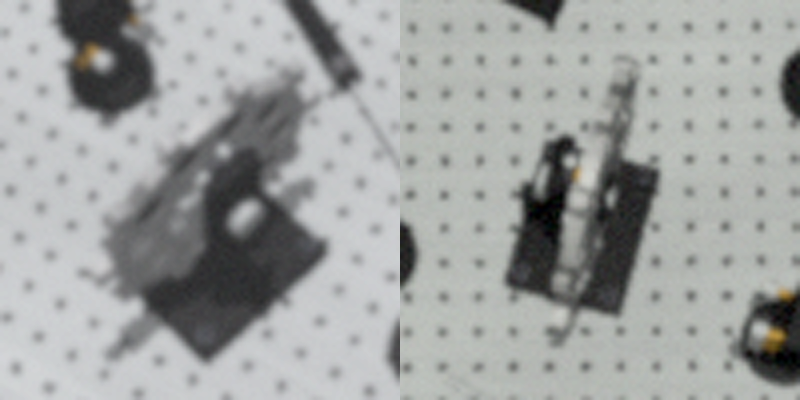

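Run:
```python
from h import *
rng=np.random.default_rng(0)
allp=[]
for n,(r0,r1,q0,q1) in (("scene",(200,300,250,350)),("top",(120,215,270,345))):
    s=pickle.load(open(n+"0.pkl","rb"))
    W=cloud(s)[r0:r1,q0:q1].reshape(-1,3); W=W[~np.isnan(W[:,2])]
    T=W[(W[:,2]>110)]
    T=T[(T[:,2]>170)|(np.hypot(*(T[:,:2]-[606,58]).T)>35)]
    # RANSAC 2D line
    best=None
    for _ in range(2000):
        i,j=rng.choice(len(T),2,0); d=T[j,:2]-T[i,:2]; L=np.hypot(*d)
        if L<60: continue
        nn=np.array([-d[1],d[0]])/L; r=np.abs((T[:,:2]-T[i,:2])@nn); k=(r<5).sum()
        if best is None or k>best[0]: best=(k,r<5)
    I=T[best[1]]; m=I[:,:2].mean(0); v=np.linalg.svd(I[:,:2]-m)[2][0]; v*=np.sign(v[0])
    yv=np.array([-v[1],v[0]])
    print(n,len(T),best[0],m,v,"yaw",np.degrees(np.arctan2(v[1],v[0])))
    t=I[:,:2]@v; z=I[:,2]; print("offset",m@yv, "t range",t.min(),t.max(),"z max",z.max())
    hi=I[I[:,2]>165]; th=hi[:,:2]@v; print("upper: t",np.percentile(th,[1,50,99]))
    # upper envelope
    for t0 in np.arange(t.min(),t.max(),8):
        k=(t>=t0)&(t<t0+8)
        if k.any(): print(round(t0+4),round(z[k].max()),end=' | ')
    print()
    F=W[(W[:,2]>7)&(W[:,2]<17)&(np.hypot(*(W[:,:2]-[606,58]).T)<85)]
    print("foot rect",len(F),cv2.minAreaRect(F[:,:2].astype(np.float32)))
```

```text
scene 666 587 [619.74534708  49.83303775] [ 0.96158082 -0.274522  ] yaw -15.93353038591881
offset 218.05222409139182 t range 483.2578172928145 664.6857238645165 z max 194.20646944286523
upper: t [525.79755161 574.73465757 618.12378866]
487 115 | 495 159 | 503 164 | 511 163 | 519 165 | 527 172 | 535 189 | 543 193 | 551 194 | 559 183 | 567 186 | 575 185 | 583 184 | 591 194 | 599 194 | 607 191 | 615 175 | 623 167 | 631 161 | 639 163 | 647 162 | 655 113 | 663 112 | 
foot rect 603 ((616.8443603515625, 72.76023864746094), (63.25014114379883, 110.8586196899414), 72.84147644042969)
top 375 360 [596.43753225  54.64725254] [ 0.96044213 -0.27847964] yaw -16.169485727421183
offset 218.5812321900959 t range 476.4785158229134 656.4357055180789 z max 196.09289634599298
upper: t [518.52730313 562.19625787 615.25967285]
480 115 | 488 159 | 496 166 | 504 163 | 512 164 | 520 172 | 528 178 | 536 194 | 544 196 | 552 186 | 560 185 | 568 184 | 576 186 | 584 190 | 592 195 | 600 191 | 608 174 | 616 169 | 624 164 | 632 164 | 640 163 | 648 153 | 656 113 | 
foot rect 555 ((609.1188354492188, 64.84490203857422), (85.04611206054688, 109.98029327392578), 74.50125885009766)
```

```bash
cat >> h.py <<'E'
from scipy.spatial.transform import Rotation as Ro
YAW=np.radians(-16.0); v=np.array([np.cos(YAW),np.sin(YAW),0]); yv=np.array([-v[1],v[0],0])
HUB=570*v+218.3*yv+[0,0,105]
def rel(st):
    d=st["ee_pos"]-HUB; return np.round([d@v,d@yv,d[2]],1)
def report(tgt=None):
    from rig import env
    st=env.read_state(); R=Ro.from_rotvec(st["tcp_rot"]).as_matrix()
    print("t",round(st["time_s"],2),"rel",rel(st),"F",np.round(st["contact_force"],1),"w",round(st["gripper_width"],2),"q",np.round(st["qpos"],2))
    # desired R: z down, y along +-yv
    for sg in (1,-1):
        Y=sg*yv; Z=np.array([0,0,-1.]); X=np.cross(Y,Z); D=np.stack([X,Y,Z],1)
        print(" rot need",sg,np.round(Ro.from_matrix(R.T@D).as_rotvec(),3))
    if tgt is not None:
        W=HUB+tgt[0]*v+tgt[1]*yv+[0,0,tgt[2]]; print(" tool dp cm",np.round(R.T@(W-st["ee_pos"])/10,2))
    print(" tool axes in wheel frame x,y,z:",np.round(np.stack([v,yv,[0,0,1]])@R,3).tolist())
E
python3 -c "
from h import *
print(HUB);report((-53,0,140))"
```

```text
[608.09080146  52.73013541 105.        ]
t 0.1 rel [-593.4  306.   125.8] F [-0.5  0.4  0.1] w 1.0 q [ 1.11  0.31  1.5  -0.    1.33 -0.22]
 rot need 1 [-0.001 -0.     0.044]
 rot need -1 [ 0.000e+00 -2.000e-03 -3.097e+00]
 tool dp cm [-52.62 -32.97  -1.4 ]
 tool axes in wheel frame x,y,z: [[-0.999, -0.044, -0.0], [-0.044, 0.999, -0.001], [0.0, -0.001, -1.0]]
```

```bash
python3 -m crank '{"grip":[-1,-1,-1,-1,-1,-1,-1,-1,-1,-1,-1,-1],"dp":[[0,0,-2],[-4,-2.5,0],[-4,-2.5,0],[-4,-2.5,0],[-4,-2.5,0],[-4,-2.5,0],[-4,-2.5,0],[-4,-2.5,0],[-4,-2.5,0],[-4,-2.5,0],[-4,-2.5,0],[0,0,0]],"delta_rot":[[0,0,0.044],[0,0,0],[0,0,0],[0,0,0],[0,0,0],[0,0,0],[0,0,0],[0,0,0],[0,0,0],[0,0,0],[0,0,0],[0,0,0]]}' 20; python3 -c "
from h import *
report((-53,0,140))"
```

```text
time_s: 1.3
ee_pos: [447.1, 145.2, 248.6]
tcp_rot: [-0.432, -3.108, 0.008]
contact_force: [-0.6, 0.2, -0.4]
gripper_width: 0.001
t 1.3 rel [-180.3   44.5  143.6] F [-0.6  0.2 -0.4] w 0.0 q [ 0.07  0.18  1.62 -0.    1.34 -1.23]
 rot need 1 [-0.005 -0.003  0.003]
 rot need -1 [ 0.004 -0.008 -3.139]
 tool dp cm [-12.72  -4.48   0.35]
 tool axes in wheel frame x,y,z: [[-1.0, -0.003, -0.003], [-0.003, 1.0, -0.005], [0.003, -0.005, -1.0]]
```

```bash
python3 -m crank '{"grip":[-1,-1,-1,-1,-1],"dp":[[-4,-1.5,0],[-4,-1.5,0],[-4,-1.5,0],[0,0,2],[0,0,0]],"delta_rot":[[0,0,0],[0,0,0],[0,0,0],[0,0,0],[0,0,0]]}'
python3 - <<'E'
from h import *
from rig import snapshot
report((-53,0,81))
for n,(r0,q0) in (("scene",(180,240)),("top",(110,250))):
    s=snapshot(n); pickle.dump(s,open(n+"1.pkl","wb"))
    im=s["pixels"].copy()
    c=cv2.resize(im[r0:r0+120,q0:q0+120],(400,400),interpolation=cv2.INTER_CUBIC).astype(float)*1.6
    c=np.clip(c,0,255).astype(np.uint8)
    P=[HUB+x*v+z*np.array([0,0,1]) for x,z in ((0,0),(0,78),(28.4,87.5),(-28.4,87.5),(74.4,54),(-74.4,54))]
    for u in proj(s,np.array(P)): cv2.circle(c,tuple(int(k) for k in (u-[q0,r0])*400/120),4,(255,0,0),1)
    out=c if n=="scene" else np.hstack([out,c])
cv2.imwrite("pics/c1.png",out[:,:,::-1])
E
```

```text
time_s: 1.8
ee_pos: [552.7, 66.5, 226.3]
tcp_rot: [-0.433, -3.105, 0.006]
contact_force: [-0.2, -0.0, -0.3]
gripper_width: 0.003
t 1.8 rel [-57.1  -2.  121.3] F [-0.2 -0.  -0.3] w 0.0 q [-0.09  0.39  1.4  -0.    1.36 -1.38]
 rot need 1 [-0.005 -0.006  0.002]
 rot need -1 [ 0.01  -0.008 -3.139]
 tool dp cm [-0.43  0.22  4.03]
 tool axes in wheel frame x,y,z: [[-1.0, -0.002, -0.006], [-0.002, 1.0, -0.005], [0.006, -0.005, -1.0]]
```

View pics/c1.png

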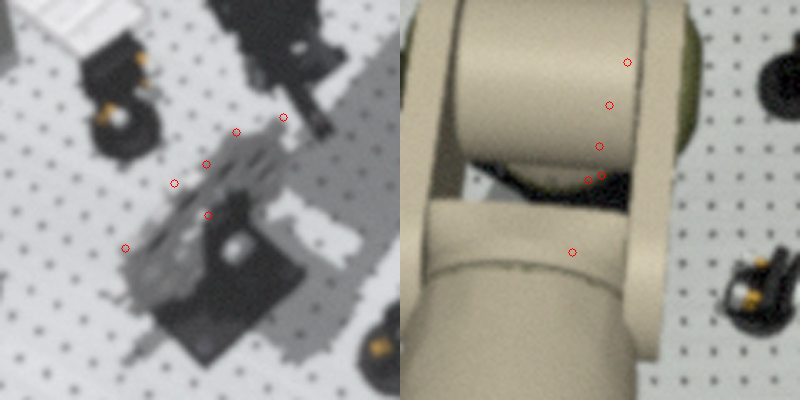

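Run:
```python
from h import *
for n,(r0,q0) in (("scene",(200,255)),("top",(120,270))):
    s=pickle.load(open(n+"0.pkl","rb"))
    W=cloud(s); print(np.nanmax(np.abs(proj(s,W[230,300])-[300,230])))
    c=cv2.resize(s["pixels"][r0:r0+90,q0:q0+90],(400,400),interpolation=cv2.INTER_CUBIC).astype(float)*1.8
    c=np.clip(c,0,255).astype(np.uint8)
    d=cv2.resize(np.nan_to_num(W[r0:r0+90,q0:q0+90,2]),(400,400),interpolation=cv2.INTER_NEAREST)
    d=np.repeat(np.clip(d*1.25,0,255).astype(np.uint8)[:,:,None],3,2)
    for im in (c,d):
        for k in range(10):
            a=np.radians(18+36*k)
            u=proj(s,HUB+92*np.sin(a)*v+92*np.cos(a)*np.array([0,0,1]))[0]
            cv2.circle(im,tuple(int(k) for k in (u+.5-[q0,r0])*400/90),4,(255,0,0),1)
        u=proj(s,HUB)[0];cv2.circle(im,tuple(int(k) for k in (u+.5-[q0,r0])*400/90),4,(0,255,0),1)
    cv2.imwrite(f"pics/o_{n}.png",np.hstack([c,d])[:,:,::-1])
```

```text
5.684341886080802e-14
5.684341886080802e-14
```

View pics/o_scene.png

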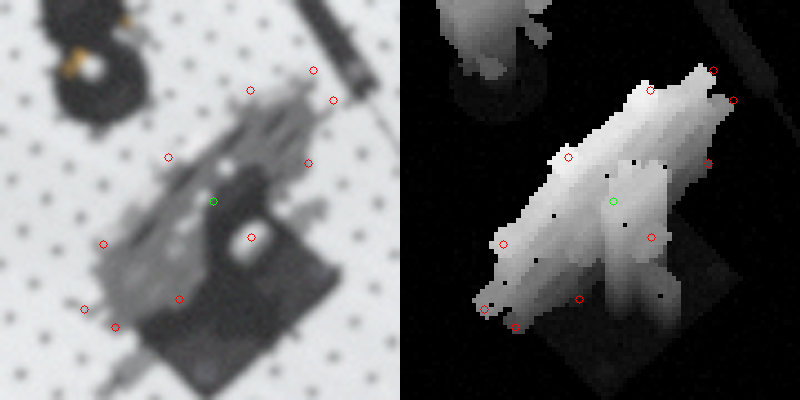

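View pics/o_top.png

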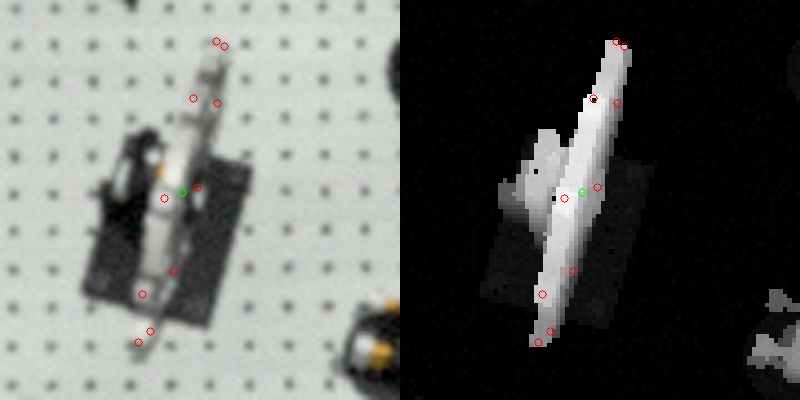

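In both depth images the predicted lobe marks sit on the measured lobes to within a few mm. In the scene crop they land at (650,90), (568,157) and (503,244). The fingers are on the near side, so I'll descend into the scallop behind the lobe at -18°.

```bash
python3 -m crank '{"grip":[-1,-1,-1,-1],"dp":[[0,0.2,2],[0,0,1.5],[0,0,0.5],[0,0,0]],"delta_rot":[[0,0,0],[0,0,0],[0,0,0],[0,0,0]]}'; python3 -c "
from h import *
report()"
```

```text
time_s: 2.3
ee_pos: [553.5, 71.7, 193.5]
tcp_rot: [0.425, 3.107, -0.005]
contact_force: [-0.5, -0.3, 0.6]
gripper_width: 0.001
t 2.3 rel [-57.7   3.2  88.5] F [-0.5 -0.3  0.6] w 0.0 q [-0.08  0.41  1.46 -0.    1.27 -1.38]
 rot need 1 [-0.003  0.006  0.007]
 rot need -1 [-0.009 -0.004 -3.134]
 tool axes in wheel frame x,y,z: [[-1.0, -0.007, 0.006], [-0.007, 1.0, -0.003], [-0.006, -0.003, -1.0]]
```

```bash
python3 -m crank '{"grip":[-1,-1,-1,-1],"dp":[[0,-0.2,0.7],[0,0,0.1],[-0.5,0,0],[-0.5,0,0]],"delta_rot":[[0,0,0],[0,0,0],[0,0,0],[0,0,0]]}'; python3 -c "
from h import *
report()"
```

```text
time_s: 2.7
ee_pos: [563.5, 67.4, 188.0]
tcp_rot: [0.423, 3.103, -0.005]
contact_force: [-0.3, 0.2, 0.2]
gripper_width: 0.004
t 2.7 rel [-46.9   1.9  83. ] F [-0.3  0.2  0.2] w 0.0 q [-0.09  0.44  1.44 -0.    1.26 -1.38]
 rot need 1 [-0.002  0.01   0.008]
 rot need -1 [-1.600e-02 -3.000e-03 -3.133e+00]
 tool axes in wheel frame x,y,z: [[-1.0, -0.008, 0.01], [-0.008, 1.0, -0.002], [-0.01, -0.002, -1.0]]
```

```bash
python3 -m crank '{"grip":[-1,-1,-1,-1,-1],"dp":[[-0.3,0,0.2],[-0.4,0,0],[-0.4,0,0],[-0.4,0,0],[-0.4,0,0]],"delta_rot":[[0,0,0],[0,0,0],[0,0,0],[0,0,0],[0,0,0]]}'; python3 -c "
from h import *
report()"
```

```text
time_s: 3.2
ee_pos: [582.8, 62.2, 187.8]
tcp_rot: [0.423, 3.106, -0.004]
contact_force: [-2.0, 0.8, 1.8]
gripper_width: -0.0
t 3.2 rel [-26.9   2.1  82.8] F [-2.   0.8  1.8] w -0.0 q [-0.09  0.48  1.37 -0.    1.28 -1.39]
 rot need 1 [-0.001  0.008  0.008]
 rot need -1 [-1.200e-02 -2.000e-03 -3.133e+00]
 tool axes in wheel frame x,y,z: [[-1.0, -0.008, 0.008], [-0.008, 1.0, -0.001], [-0.008, -0.002, -1.0]]
```

```bash
python3 -m crank '{"grip":[-1,-1,-1,-1,-1],"dp":[[-0.4,0,0],[-0.4,0,0],[-0.4,0,0],[-0.4,0,0],[0,0,0]],"delta_rot":[[0,0,0],[0,0,0],[0,0,0],[0,0,0],[0,0,0]]}'
python3 - <<'E'
from h import *
from rig import snapshot
report()
s=snapshot("scene"); r0,q0=200,255
W=cloud(s)
c=cv2.resize(s["pixels"][r0:r0+90,q0:q0+90],(400,400),interpolation=cv2.INTER_CUBIC).astype(float)*1.8
c=np.clip(c,0,255).astype(np.uint8)
d=cv2.resize(np.nan_to_num(W[r0:r0+90,q0:q0+90,2]),(400,400),interpolation=cv2.INTER_NEAREST)
d=np.repeat(np.clip(d*1.25,0,255).astype(np.uint8)[:,:,None],3,2)
for k in range(10):
    a=np.radians(18+36*k); u=proj(s,HUB+92*np.sin(a)*v+92*np.cos(a)*np.array([0,0,1]))[0]
    cv2.circle(d,tuple(int(k) for k in (u+.5-[q0,r0])*400/90),4,(255,0,0),1)
cv2.imwrite("pics/p1.png",np.hstack([c,d])[:,:,::-1])
E
```

```text
time_s: 3.7
ee_pos: [600.9, 56.9, 187.3]
tcp_rot: [0.424, 3.104, -0.004]
contact_force: [-0.3, -0.0, -0.0]
gripper_width: -0.002
t 3.7 rel [-8.1  2.  82.3] F [-0.3 -0.  -0. ] w -0.0 q [-0.1   0.52  1.32 -0.    1.3  -1.4 ]
 rot need 1 [-0.001  0.009  0.008]
 rot need -1 [-1.500e-02 -2.000e-03 -3.134e+00]
 tool axes in wheel frame x,y,z: [[-1.0, -0.008, 0.009], [-0.008, 1.0, -0.001], [-0.009, -0.002, -1.0]]
```

View pics/p1.png

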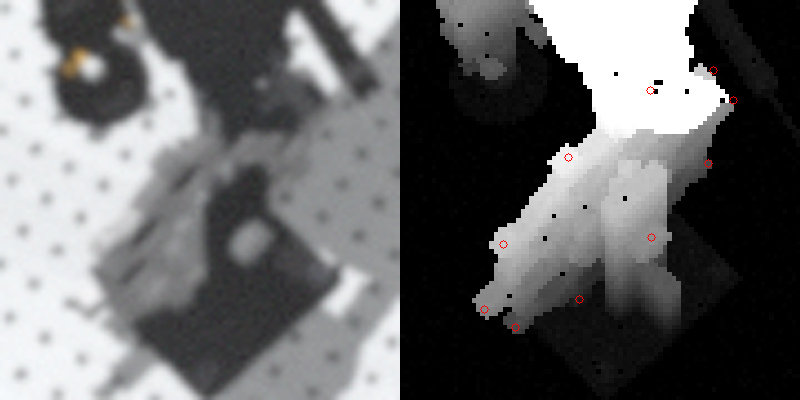

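```bash
python3 -m crank '{"grip":[-1,-1,-1,-1,-1,-1,-1,-1],"dp":[[0,0,-1.5],[0,0,-1.5],[2.4,-0.2,0],[2.4,0,0],[0,0,0],[0,0,1.5],[0,0,1.5],[0,0,0]],"delta_rot":[[0,0,0],[0,0,0],[0,0,0],[0,0,0],[0,0,0],[0,0,0],[0,0,0],[0,0,0]]}'; python3 -c "
from h import *
report((-56,0,81.5))"
```

```text
time_s: 4.55
ee_pos: [553.0, 68.1, 187.6]
tcp_rot: [0.424, 3.102, -0.004]
contact_force: [-1.1, 0.3, 0.7]
gripper_width: -0.001
t 4.55 rel [-57.2  -0.4  82.6] F [-1.1  0.3  0.7] w -0.0 q [-0.09  0.41  1.47 -0.    1.24 -1.38]
 rot need 1 [-0.001  0.011  0.008]
 rot need -1 [-1.800e-02 -2.000e-03 -3.134e+00]
 tool dp cm [-0.12  0.04  0.11]
 tool axes in wheel frame x,y,z: [[-1.0, -0.008, 0.011], [-0.008, 1.0, -0.001], [-0.011, -0.001, -1.0]]
```

```bash
python3 -m crank '{"grip":[-1,-1,-1,-1,-1,-1,-1],"dp":[[-0.6,0,0.1],[-0.6,0,0],[-0.4,0,0],[-0.4,0,0],[-0.4,0,0],[-0.4,0,0],[-0.4,0,0]],"delta_rot":[[0,0,0],[0,0,0],[0,0,0],[0,0,0],[0,0,0],[0,0,0],[0,0,0]]}'; python3 -c "
from h import *
report()"
```

```text
time_s: 5.25
ee_pos: [587.4, 58.7, 189.6]
tcp_rot: [0.423, 3.1, -0.004]
contact_force: [-1.0, -0.5, -0.2]
gripper_width: -0.003
t 5.25 rel [-21.6   0.   84.6] F [-1.  -0.5 -0.2] w -0.0 q [-0.1   0.48  1.36 -0.    1.28 -1.4 ]
 rot need 1 [-0.001  0.013  0.008]
 rot need -1 [-2.100e-02 -1.000e-03 -3.134e+00]
 tool axes in wheel frame x,y,z: [[-1.0, -0.008, 0.013], [-0.008, 1.0, -0.001], [-0.013, -0.001, -1.0]]
```

```bash
python3 -m crank '{"grip":[-1,-1,-1,-1],"dp":[[-0.4,0,0.1],[-0.4,0,0.1],[-0.4,0,0],[0,0,0]],"delta_rot":[[0,0.005,0],[0,0.004,0],[0,0,0],[0,0,0]]}'
cat > look.py <<'E'
from h import *
from rig import snapshot
import sys
report((-56,0,81.5))
out=[]
s=snapshot("scene"); r0,q0=200,255
W=cloud(s)
c=cv2.resize(s["pixels"][r0:r0+90,q0:q0+90],(400,400),interpolation=cv2.INTER_CUBIC).astype(float)*1.8
c=np.clip(c,0,255).astype(np.uint8)
d=cv2.resize(np.nan_to_num(W[r0:r0+90,q0:q0+90,2]),(400,400),interpolation=cv2.INTER_NEAREST)
d=np.repeat(np.clip(d*1.25,0,255).astype(np.uint8)[:,:,None],3,2)
for k in range(10):
    a=np.radians(18+36*k); u=proj(s,HUB+92*np.sin(a)*v+92*np.cos(a)*np.array([0,0,1]))[0]
    cv2.circle(d,tuple(int(k) for k in (u+.5-[q0,r0])*400/90),4,(255,0,0),1)
cv2.imwrite(f"pics/{sys.argv[1]}.png",np.hstack([c,d])[:,:,::-1])
E
python3 look.py p2
```

```text
time_s: 5.65
ee_pos: [601.1, 54.7, 187.1]
tcp_rot: [0.425, 3.108, -0.002]
contact_force: [-0.2, 0.2, -0.1]
gripper_width: -0.002
t 5.65 rel [-7.3 -0.1 82.1] F [-0.2  0.2 -0.1] w -0.0 q [-0.1   0.52  1.31 -0.    1.3  -1.4 ]
 rot need 1 [-0.001  0.005  0.007]
 rot need -1 [-8.000e-03 -1.000e-03 -3.134e+00]
 tool dp cm [4.87 0.04 0.03]
 tool axes in wheel frame x,y,z: [[-1.0, -0.007, 0.005], [-0.007, 1.0, -0.001], [-0.005, -0.001, -1.0]]
```

View pics/p2.png

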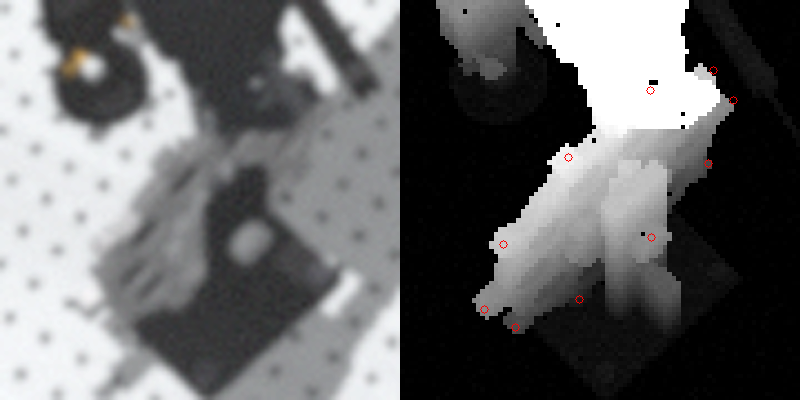

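The force is back near zero and the lobes are back on their marks at (568,157) and (503,244) in the picture. The dark filter marks have also moved down and to the left. Two clicks are done, so I'll repeat for the third.

```bash
python3 -m crank '{"grip":[-1,-1,-1,-1,-1,-1,-1,-1],"dp":[[0,0,-1.5],[0,0,-1.5],[2.4,0,0],[2.4,0,0],[0,0,0],[0,0,1.5],[0,0,1.5],[0,0,0]],"delta_rot":[[0,0,0],[0,0,0],[0,0,0],[0,0,0],[0,0,0],[0,0,0],[0,0,0],[0,0,0]]}'; python3 -c "
from h import *
report((-56,0,81.5))"
```

```text
time_s: 6.5
ee_pos: [553.6, 67.9, 187.7]
tcp_rot: [0.425, 3.106, -0.002]
contact_force: [1.2, 0.1, -0.6]
gripper_width: 0.004
t 6.5 rel [-56.6  -0.4  82.7] F [ 1.2  0.1 -0.6] w 0.0 q [-0.09  0.42  1.47 -0.    1.25 -1.39]
 rot need 1 [-0.     0.007  0.007]
 rot need -1 [-1.100e-02 -1.000e-03 -3.134e+00]
 tool dp cm [-0.06  0.04  0.12]
 tool axes in wheel frame x,y,z: [[-1.0, -0.007, 0.007], [-0.007, 1.0, -0.0], [-0.007, -0.0, -1.0]]
```

```bash
python3 -m crank '{"grip":[-1,-1,-1,-1,-1,-1,-1],"dp":[[-0.6,0,0.1],[-0.6,0,0.05],[-0.4,0,0],[-0.4,0,0.05],[-0.4,0,0],[-0.4,0,0.05],[-0.4,0,0]],"delta_rot":[[0,0,0],[0,0.003,0],[0,0,0],[0,0,0],[0,0,0],[0,0,0],[0,0,0]]}'; python3 -c "
from h import *
report()"
```

```text
time_s: 7.2
ee_pos: [588.0, 58.5, 187.8]
tcp_rot: [0.425, 3.107, -0.001]
contact_force: [0.4, -0.7, 1.1]
gripper_width: -0.003
t 7.2 rel [-20.9   0.   82.8] F [ 0.4 -0.7  1.1] w -0.0 q [-0.1   0.49  1.36 -0.    1.29 -1.4 ]
 rot need 1 [0.    0.005 0.007]
 rot need -1 [-0.008  0.    -3.134]
 tool axes in wheel frame x,y,z: [[-1.0, -0.007, 0.005], [-0.007, 1.0, 0.0], [-0.005, 0.0, -1.0]]
```

```bash
python3 -m crank '{"grip":[-1,-1,-1,-1],"dp":[[-0.4,0,0.05],[-0.4,0,0.05],[-0.4,0,0],[0,0,0]],"delta_rot":[[0,0,0],[0,0,0],[0,0,0],[0,0,0]]}'; python3 look.py p3
```

```text
time_s: 7.6
ee_pos: [601.6, 54.5, 186.4]
tcp_rot: [0.425, 3.106, -0.001]
contact_force: [0.1, 0.8, -0.4]
gripper_width: 0.001
t 7.6 rel [-6.7 -0.1 81.4] F [ 0.1  0.8 -0.4] w 0.0 q [-0.1   0.52  1.32 -0.    1.3  -1.4 ]
 rot need 1 [0.    0.007 0.007]
 rot need -1 [-0.011  0.    -3.135]
 tool dp cm [ 4.93  0.05 -0.04]
 tool axes in wheel frame x,y,z: [[-1.0, -0.007, 0.007], [-0.007, 1.0, 0.0], [-0.007, 0.0, -1.0]]
```

View pics/p3.png

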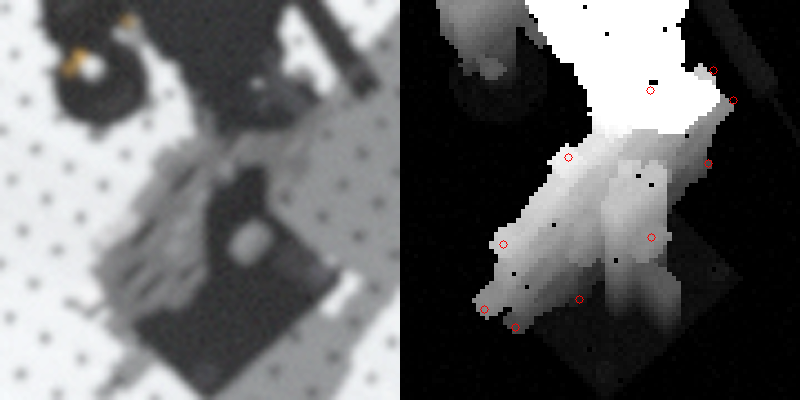

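Before the last click I'll check the count independently by rectifying the wheel face in the start picture and in the current one.

```bash
cat > rect.py <<'E'
from h import *
from rig import snapshot
import sys
def rect(s,off=5):
    g=np.arange(-100,101,1.0); X,Z=np.meshgrid(g,-g)
    P=HUB+X[...,None]*v+Z[...,None]*np.array([0,0,1])+off*yv
    u=proj(s,P.reshape(-1,3)).reshape(201,201,2).astype(np.float32)
    return cv2.remap(s["pixels"],u,None,cv2.INTER_CUBIC)
if __name__=="__main__":
    V=pickle.load(open("scene0.pkl","rb"))["view"]; print("cam",-V[:3,:3].T@V[:3,3], "offset along yv",(-V[:3,:3].T@V[:3,3]-HUB)@yv)
    s=snapshot("scene"); pickle.dump(s,open(sys.argv[1]+".pkl","wb"))
    a=rect(pickle.load(open("scene0.pkl","rb"))); b=rect(s)
    o=np.hstack([cv2.resize(i,(400,400),interpolation=cv2.INTER_CUBIC) for i in (a,b)])
    cv2.imwrite(f"pics/{sys.argv[1]}.png",np.clip(o[:,:,::-1].astype(float)*1.8,0,255).astype(np.uint8))
E
python3 -m crank '{"grip":[-1,-1,-1,-1,-1],"dp":[[0,0,-1.5],[0,0,-1.5],[2.4,0,0],[2.4,0,0],[0,0,0]],"delta_rot":[[0,0,0],[0,0,0],[0,0,0],[0,0,0],[0,0,0]]}'; python3 rect.py r3
```

```text
time_s: 8.15
ee_pos: [553.2, 67.9, 216.7]
tcp_rot: [0.426, 3.106, -0.001]
contact_force: [0.7, 0.2, 0.4]
gripper_width: -0.001
cam [ 999.68671246  311.68539076 1046.70297226] offset along yv 356.86222938362675
```

View pics/r3.png

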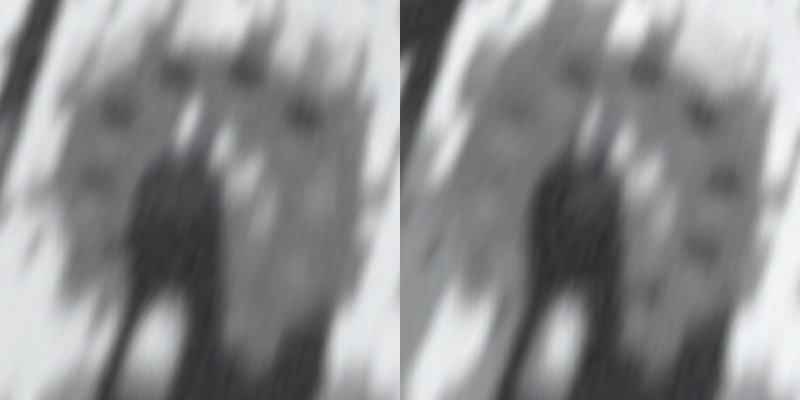

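```bash
cat > prof.py <<'E'
from rect import *
def prof(n):
    im=cv2.GaussianBlur(cv2.cvtColor(rect(pickle.load(open(n,"rb"))),cv2.COLOR_RGB2GRAY).astype(np.float32),(0,0),3)
    r=[]
    for k in range(10):
        f=lambda a:im[int(round(100-58*np.cos(a))),int(round(100+58*np.sin(a)))]
        a=np.radians(18+36*k)
        # filter centre positions: either at lobes(18+36k) or scallops (36k)
        r.append((18+36*k,round(float(f(a)),1),36*k,round(float(f(np.radians(36*k))),1)))
    return r
for n in sys.argv[1:]: print(n); print(prof(n))
E
python3 prof.py scene0.pkl r3.pkl
```

```text
scene0.pkl
[(18, 59.1, 0, 65.1), (54, 57.7, 36, 62.8), (90, 74.3, 72, 65.7), (126, 70.6, 108, 66.0), (162, 63.4, 144, 63.4), (198, 83.6, 180, 32.4), (234, 64.0, 216, 42.5), (270, 65.1, 252, 65.5), (306, 62.0, 288, 59.9), (342, 59.7, 324, 56.1)]
r3.pkl
[(18, 64.8, 0, 66.1), (54, 62.8, 36, 67.1), (90, 64.6, 72, 64.5), (126, 64.6, 108, 60.4), (162, 62.8, 144, 64.9), (198, 84.2, 180, 32.9), (234, 73.6, 216, 40.6), (270, 72.4, 252, 68.2), (306, 69.4, 288, 65.9), (342, 66.0, 324, 62.3)]
```

Run:
```python
from rect import *
s0=pickle.load(open("scene0.pkl","rb")); out=[]
def full(png):
    c=cv2.resize(cv2.imread(png)[:, :400,::-1],(90,90),interpolation=cv2.INTER_AREA).astype(float)/1.8
    f=np.zeros((400,640,3),np.uint8); f[200:290,255:345]=c; return dict(s0,pixels=f)
L=[s0]+[full(f"pics/p{k}.png") for k in (1,2,3)]+[pickle.load(open("r3.pkl","rb"))]
o=np.hstack([cv2.resize(rect(x)[30:190,110:190],(150,300),interpolation=cv2.INTER_CUBIC) for x in L])
g=cv2.cvtColor(o,cv2.COLOR_RGB2GRAY).astype(float)
cv2.imwrite("pics/seq.png",np.clip((g-35)*4,0,255).astype(np.uint8))
```

```text
(no output)
```

View pics/seq.png

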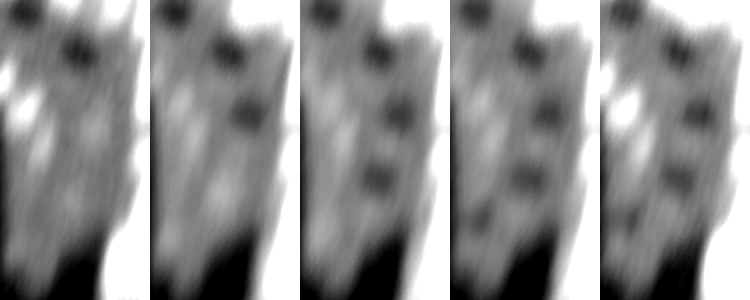

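The sequence settles it: the lowest dark filter on the far side moves down exactly one place per push, so three clicks are done. It's at (80,55), then (250,115), (378,180) and (480,218). Now the fourth.

```bash
python3 -m crank '{"grip":[-1,-1,-1,-1,-1,-1,-1,-1,-1,-1],"dp":[[0,0,1.5],[0,0,1.5],[0,0,0],[-0.6,0,0.1],[-0.6,0,0.05],[-0.4,0,0],[-0.4,0,0.05],[-0.4,0,0],[-0.4,0,0.05],[-0.4,0,0]],"delta_rot":[[0,0,0],[0,0.004,0],[0,0,0],[0,0,0],[0,0.003,0],[0,0,0],[0,0,0],[0,0,0],[0,0,0],[0,0,0]]}'; python3 -c "
from h import *
report()"
```

```text
time_s: 9.2
ee_pos: [590.1, 57.4, 184.4]
tcp_rot: [0.428, 3.111, 0.001]
contact_force: [-1.3, 1.6, 0.4]
gripper_width: -0.001
t 9.2 rel [-18.6  -0.5  79.4] F [-1.3  1.6  0.4] w -0.0 q [-0.1   0.5   1.35  0.    1.29 -1.4 ]
 rot need 1 [0.001 0.001 0.006]
 rot need -1 [-2.000e-03  1.000e-03 -3.136e+00]
 tool axes in wheel frame x,y,z: [[-1.0, -0.006, 0.001], [-0.006, 1.0, 0.001], [-0.001, 0.001, -1.0]]
```

```bash
python3 -m crank '{"grip":[-1,-1,-1,-1],"dp":[[-0.4,0,-0.2],[-0.4,0,-0.1],[-0.4,0,0],[0,0,0]],"delta_rot":[[0,0,0],[0,0,0],[0,0,0],[0,0,0]]}'; python3 -c "
from h import *
report()"
```

```text
time_s: 9.6
ee_pos: [603.7, 53.3, 187.5]
tcp_rot: [0.428, 3.109, 0.0]
contact_force: [0.1, -0.3, 0.2]
gripper_width: -0.002
t 9.6 rel [-4.4 -0.6 82.5] F [ 0.1 -0.3  0.2] w -0.0 q [-0.1   0.52  1.3   0.    1.31 -1.4 ]
 rot need 1 [0.001 0.003 0.005]
 rot need -1 [-5.000e-03  1.000e-03 -3.136e+00]
 tool axes in wheel frame x,y,z: [[-1.0, -0.005, 0.003], [-0.005, 1.0, 0.001], [-0.003, 0.001, -1.0]]
```

Now I'll lift straight up and clear, move back towards the robot, and look.

```bash
python3 -m crank '{"grip":[-1,-1,-1,-1,-1,-1,-1,-1,-1,-1],"dp":[[0,0,-1.5],[0,0,-2],[0,0,-3],[4,0,0],[4,0,0],[4,0,0],[4,0,0],[4,0,0],[4,0,0],[0,0,0]],"delta_rot":[[0,0,0],[0,0,0],[0,0,0],[0,0,0],[0,0,0],[0,0,0],[0,0,0],[0,0,0],[0,0,0],[0,0,0]]}'; python3 rect.py r4; python3 look.py p4
python3 - <<'E'
from rect import *
L=[pickle.load(open(f"{n}.pkl","rb")) for n in ("scene0","r3","r4")]
o=np.hstack([cv2.resize(rect(x)[10:190,10:190],(250,250),interpolation=cv2.INTER_CUBIC) for x in L])
g=cv2.cvtColor(o,cv2.COLOR_RGB2GRAY).astype(float)
cv2.imwrite("pics/seq4.png",np.clip((g-35)*4,0,255).astype(np.uint8))
t=snapshot("top"); cv2.imwrite("pics/top4.png",t["pixels"][:,:,::-1])
E
```

```text
time_s: 10.6
ee_pos: [364.4, 119.8, 253.1]
tcp_rot: [0.43, 3.106, 0.001]
contact_force: [1.0, 0.4, -0.6]
gripper_width: -0.0
cam [ 999.68671246  311.68539076 1046.70297226] offset along yv 356.86222938362675
t 10.65 rel [-250.8   -2.6  148.3] F [ 0.9 -0.3  0.5] w 0.0 q [ 0.01 -0.03  1.84 -0.    1.33 -1.29]
 rot need 1 [0.002 0.007 0.004]
 rot need -1 [-1.200e-02  3.000e-03 -3.138e+00]
 tool dp cm [-19.44   0.18   6.83]
 tool axes in wheel frame x,y,z: [[-1.0, -0.004, 0.007], [-0.004, 1.0, 0.002], [-0.007, 0.002, -1.0]]
```

View pics/seq4.png

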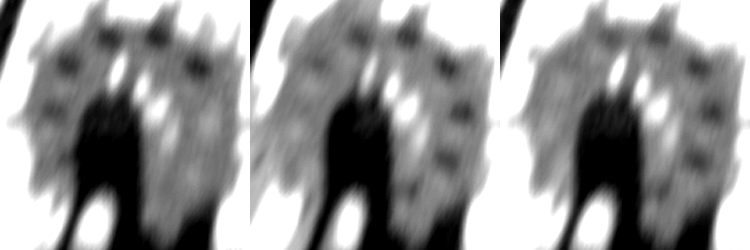

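View pics/p4.png

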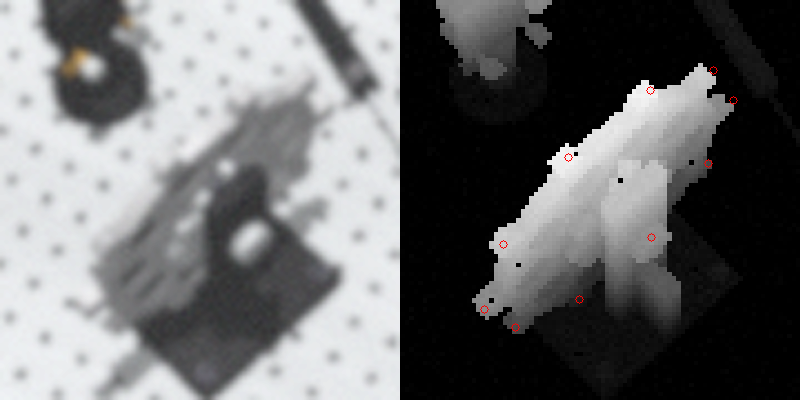

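View pics/top4.png

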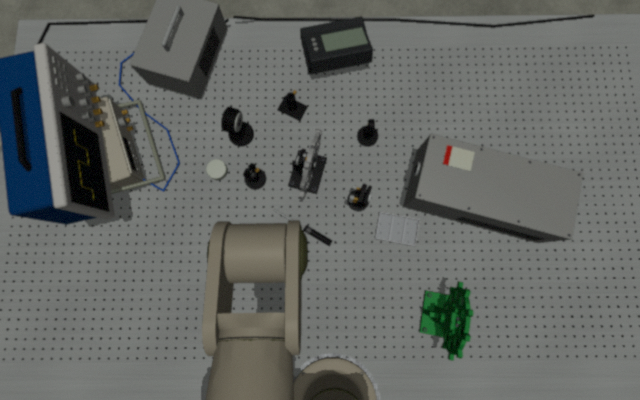

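The fading dark filters on the near side moved one more place between the third and fourth pictures. The lobes sit on their marks at (568,157) and (650,90), and nothing else on the table has moved.

```bash
python3 -c "
from rig import env
print(env.hand_in())"
```

```text
the job is handed in; nothing more can be done
None
```

I rolled the top of the filter wheel four click-stops away from the robot and handed the job in at about 10.8 s of the 48 s allowed. Hand-in gives no verdict, so the result rests on my own checks.

I used the closed fingertips for four separate light pushes, lifting clear and coming back between them. The lobe behind the top went from 18° before it to 18° past it each time.

**Checks that agree:**
- **Force:** every wrist-force reading I took was under about 3 N, against the 30 N limit. I read it only at the end of each move, so short peaks between readings weren't measured.
- **Click count:** rectified pictures of the wheel face show the filters one place further on after each of pushes 1 to 3. After push 4 I could only see this from the fading filters on the near side, which is fainter evidence but fits four clicks.
- **At rest in the stop:** the last depth picture shows the lobes back on the click-stop marks.
- **Surroundings:** the loose things and the green look-alike look unmoved in the last top picture. The arm was about 250 mm back from the hub, touching nothing.

**Disagreements:**
- **Hub position:** the two cameras differed by about 5 mm on where the hub is along the wheel, so I used the average.
- **Finger height:** it drifted by up to about 3 mm during the pushes, and I corrected it as I went.

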